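# Clamp the raking-light boom with its U-bolt

## Robot

A 6-joint arm with a two-finger parallel gripper is mounted at the origin on the work surface; the furniture and walls round the work are solid. World frame = base frame: x ahead of the robot, y to its left, z up, the work surface at z = 0. Lengths are in m, angles in rad, forces in N, time in s.
With the tool pointing down it reaches from about 0.35 to 0.85 m from the base axis. Payload 8.1 kg.
Tool frame: the origin (TCP) lies on the front face of the gripper's body, between the roots of the fingers; the fingertips stand 73 mm ahead of it and the grasp point (between the pads) lies 54 mm ahead of it; z points along the fingers, x is the direction in which the jaws open and shut, and the axes are right-handed (so a half turn about z gives the same grasp; the last joint's range is limited). The gripper opens to 85 mm and grips with 20 to 120 N. Pads are 22 mm wide; open, the fingers measure 114 mm over their backs; the gripper's body (76 mm by 85 mm) begins 54 mm behind the grasp point. The pads swing forward as they close: fully open they stand 13 mm farther back than shut.
Start: joints at [1.149, 0.13, 1.488, -0, 1.523, -0.085], TCP at [0.198, 0.566, 0.304] pointing down, gripper open.
Joint ranges: [-2.96, 2.96], [-0.89, 2.26], [0.02, 2.5], [-1.34, 4.48], [0, 2.73], [-2.66, 2.66]. Speed limits (rad/s): [2.39, 2.39, 2.79, 3.14, 3.14, 3.14].

## Interface

Orientations are given as a unit quaternion [x, y, z, w].
In Python, from workcell import robot gives the robot as it stands. The module is installed in compiled form; this text tells all that it offers. Calls block until the motion is done:
- robot.move_to(position, orientation): joint-space move of the TCP to a pose.
- robot.servo_line(position, velocity=0.15, attitude=None, max_force=None): straight line of the TCP; attitude=None keeps the orientation; velocity is the mean speed in m/s. With max_force (N) it stops when the force on the tool has changed by that much, and returns True; else False.
- robot.goto_joints(angles): joint-space move.
- robot.gripper_open() and robot.close(grip_force=None): open the fingers fully, or close them until they stop; grip_force is the grip in N (None keeps the last).
- robot.wait(seconds).
- robot.solve_ik(position, orientation): joint angles nearest the present ones, or None.
- robot.read_state(): the state.
- robot.camera(name): name is "scene" or "top" or "wrist"; returns a dict with "frame" (384x512x3 uint8, blue, green, red), "mtx" (3x3 intrinsics, pixels), "D" ([k1, k2, p1, p2, k3] as OpenCV has them; the pictures are not rectified), "rvec" (rotation vector, rad) and "tvec" (3), from world to camera coordinates, as OpenCV has them. Camera axes: x right, y down, z forward; pixel columns grow to the right and rows downward; lengths in m; the calibration is good to about 2 mm. A picture is of the moment at which its call begins. There is no depth.
A pose or a line that the arm cannot do raises robot.MotionError and nothing moves.
- robot.hand_in(): hands the job in, once; it reports no verdict.
Trained networks look in a picture, given as the dict that the camera call returned (one of the last four; its "shot" number tells which), for a name from the list of things; names that differ only in an ending like _2 or _b are one class to them, and where a whole thing is asked for, a point or a joint stands for the part that bears it (a point fixed in the world has none). Each returns a list of dicts, best first, with "score" (0 to 1); they miss things now and then, are a little off and sometimes report something else, mostly with a low value. They report only what shows in the picture. A call takes as long as a camera call. They do not tell look-alikes from the thing itself.
- robot.regions_of(picture, label): "mask" (384x512 bool, what is visible of it) and "xy" ([column, row] in pixels, amid what is visible of it).
The state is a dict: "t": time; "joints": joint angles; "qd": joint speeds; "joint_efforts": joint torques, N m; "tcp_pos": TCP position; "orientation": TCP orientation; "ft_force": force on the tool from outside, world axes, zero at the start; "wrist_torque": the same for the moment, N m; "gripper_width": finger opening in m.
Only numpy, scipy, OpenCV 4.12 (cv2) and the standard library are available. Lean on these libraries where they do the work, as an engineer would, in place of code of your own. Each camera call takes 0.05 s, during which the arm holds its last target. There are 200 camera calls.

## Task

The tube that carries the raking light lies loose in the saddle of its bench clamp. Take the U-bolt out of the wooden block by its black grip, pass it over the tube with both legs through the two plate holes and press it home until its crown sits on the tube; then push the wedge in by its red tab until it bites firmly and the tube is held tight, without forcing anything. Let go, with the tube in its saddle and everything around left where it was.

Things in the scene. Friction and masses are not known exactly. Their poses are not given: they have to be found in the camera images.
- ubolt_grip (a point): Centre of the black grip (red line near its top) on the steel U-bolt: 26 mm along the U-bolt's x, 13 mm along its y (grasp it across the 13 mm, fingers closing along y), 34 mm high. Axes as ubolt. 91 mm above the leg tips. The crown bar below the grip reaches up to 16 mm below this point.
- ubolt: The U-bolt, about 160 g; origin midway between its leg tips, z up along the legs, x from leg to leg. Round 10 mm bar, legs 34 mm apart (centres), 24 mm free between them, 44 mm over all, 107 mm high. Tips taper to 4.4 mm over the lowest 6 mm; 12 to 21 mm above the tips each leg has a 5 mm neck, under it a 10 mm head that the wedge catches.
- ubolt_crown (a point): Middle of the underside of the U-bolt's crown, 65 mm above the leg tips and 26 mm below the grip's centre: the place that comes to lie on the top of the tube. Axes as ubolt.
- block: Hardwood block, 90 x 50 x 40 mm high, fixed, origin at the centre of its underside. The U-bolt stands upright in its two loose 12.5 mm holes, 31.5 mm deep, 34 mm apart along the block's x. It lifts straight out: raised by 35 mm it is free of the block.
- clamp: Grey bench clamp, fixed, base 90 x 235 mm; origin on the table under the middle between its holes; y along the tube (light end to -y, wedge and red tab to +y), x from hole to hole, z up. The rubber V saddle over the plate stands on a stiff height screw left at any setting within 3 mm, so the top of the tube there lies 75 to 78 mm above the table.
- plate_mid (a point): Middle between the two holes, at the top of the plate, 50 mm above the table; axes as clamp. Plate 80 x 64 x 20 mm thick; round through holes of 11 mm at x = -17 and +17 mm, mouths chamfered 1.5 mm. A sprung plunger in each hole grips the leg: it goes down with two bumps of 6 to 10 N, the last some 5 mm short of home; home is a hard stop on the tube, proved with 12 to 15 N.
- boom: The loose aluminium tube (boom), 16 mm diameter, 260 mm long, thin (the U-bolt must not press on it with over 40 N), lying in the saddle and in a V rest 140 mm further to -y; a pen light hangs under its far end. Origin on the tube's axis over the plate (within 8 mm along y); y along the tube; its butt end is 32 mm from the origin towards +y.
- wedge (a joint): Travel in m of the forked steel wedge under the plate: 0 to 0.004 at the start (back), at most 0.052, growing as the tab is pushed to the clamp's -y. It slides with about 3 N and stays where it is left. Its slots straddle the legs' necks and its greased 1 in 5 slope draws the heads down; if the U-bolt is not home it butts on the heads. Where it starts to bite depends on the saddle's height.
- wedge_tab (a point): Middle of the face to push on, the outer face of the red tab at the wedge's tail, looking to the clamp's +y; 50 mm above the table; axes as clamp. Tab 34 mm wide (x), 8 mm thick, from 14 to 66 mm above the table. Once the wedge bites, the resistance climbs by 2 N per mm and more; a push of 10 to 13 N sets it firmly, over 16 N is forcing it and racks the U-bolt.
- bottle_water: Clear bottle with blue cap, 48 mm wide, 105 mm high, a loose bystander; origin at the centre of its underside
- varnish_jar: Brown jar with black lid, 54 mm wide, 64 mm high, a loose bystander; origin at the centre of its underside
- cotton_pot: Grey pot of cotton balls, 66 mm wide, 69 mm high, a loose bystander; origin at the centre of its underside
- watch_loupe: Black eye loupe, 36 mm wide, 39 mm high, a loose bystander; origin at the centre of its underside
- masking_tape: Roll of tape, 102 mm wide, 25 mm high, a loose bystander; origin at the centre of its underside
- pigment_jar_1: Ochre jar with black lid, 41 mm wide, 52 mm high, a loose bystander; origin at the centre of its underside
- spatula: Spatula with brown handle, 189 mm long, a loose bystander; origin at the centre of its underside
Mind the look-alikes: they are no part of the job. Of the things shaped like the ubolt, the bare steel one is meant.

How it is judged:
By the outcome, as a careful person would: the job done as asked, in the order asked, and still so for the second after the job is handed in, with the robot touching nothing.
It also fails if it takes over 64 s, if anything falls off the work surface, if the arm or the gripper's body presses on something with over 40 N, if the wrist force passes 120 N, or if a joint passes its speed limit or range.

## Working session

There is one attempt and no reset: what is moved stays moved. The work goes in short steps, each a Python script; the robot and the scene stay as the last script left them, time stands still between calls to the robot, and variables do not carry over. Pictures are saved under pics/ and viewed, about 8 in all and at most 12, crops included, and the job is handed in when it is done.

```bash
mkdir -p pics && cat > h.py <<'E'
import numpy as np, cv2
from workcell import robot
from scipy.spatial.transform import Rotation as R
def ray(p,uv):
    u=cv2.undistortPoints(np.array([[uv]],float),p["mtx"],p["D"])[0,0]
    Rm=cv2.Rodrigues(np.array(p["rvec"],float))[0]; t=np.array(p["tvec"],float).ravel()
    return -Rm.T@t, Rm.T@np.array([u[0],u[1],1.])
def at_z(p,uv,z):
    c,d=ray(p,uv); return c+d*(z-c[2])/d[2]
def proj(p,X):
    return cv2.projectPoints(np.atleast_2d(np.array(X,float)),np.array(p["rvec"],float),np.array(p["tvec"],float),p["mtx"],p["D"])[0][:,0]
def tri(ps,uvs):
    A=np.zeros((3,3));b=np.zeros(3)
    for p,uv in zip(ps,uvs):
        c,d=ray(p,uv);d=d/np.linalg.norm(d);M=np.eye(3)-np.outer(d,d);A+=M;b+=M@c
    return np.linalg.solve(A,b)
def q(yaw): # tool down, tool x at yaw
    x=np.array([np.cos(yaw),np.sin(yaw),0]);z=np.array([0,0,-1.]);y=np.cross(z,x)
    return R.from_matrix(np.c_[x,y,z]).as_quat()
E
cat > s1.py <<'E'
from h import *
ps={}
for n in ("scene","top"):
    p=robot.camera(n);ps[n]=p;cv2.imwrite(f"pics/{n}1.png",p["frame"])
    c,d=ray(p,(256,192));print(n,"cam",c.round(3),d.round(2))
    for l in ("ubolt","ubolt_grip","block","clamp","boom","wedge_tab","wedge","bottle_water","varnish_jar","cotton_pot","watch_loupe","masking_tape","pigment_jar_1","spatula"):
        for r in robot.regions_of(p,l)[:3]:
            if r["score"]>.2:
                print(n,l,round(r["score"],2),np.round(r["xy"]),r["mask"].sum(),at_z(p,r["xy"],0.03).round(3))
a=np.vstack([ps["scene"]["frame"],ps["top"]["frame"]])
cv2.imwrite("pics/both.png",a)
print(robot.read_state())
E
python3 s1.py
```

```text
scene cam [-0.033 -0.473  0.614] [ 0.61  0.58 -0.54]
scene ubolt 0.65 [162. 199.] 231 [0.42  0.335 0.03 ]
scene ubolt 0.6 [186. 178.] 162 [0.545 0.382 0.03 ]
scene ubolt 0.56 [173. 205.] 262 [0.424 0.287 0.03 ]
scene ubolt_grip 0.68 [147. 176.] 414 [0.463 0.488 0.03 ]
scene ubolt_grip 0.66 [165. 200.] 250 [0.423 0.326 0.03 ]
scene ubolt_grip 0.57 [186. 180.] 213 [0.537 0.374 0.03 ]
scene block 0.89 [190. 196.] 559 [0.487 0.291 0.03 ]
scene clamp 0.98 [282. 263.] 3458 [ 0.455 -0.091  0.03 ]
scene boom 0.57 [334. 266.] 1059 [ 0.528 -0.183  0.03 ]
scene wedge_tab 0.73 [237. 240.] 510 [0.442 0.043 0.03 ]
scene wedge_tab 0.62 [359. 238.] 229 [ 0.652 -0.175  0.03 ]
scene wedge 0.63 [236. 238.] 526 [0.446 0.05  0.03 ]
scene bottle_water 0.96 [146. 178.] 434 [0.453 0.478 0.03 ]
scene varnish_jar 0.82 [326. 182.] 295 [0.824 0.042 0.03 ]
scene cotton_pot 0.7 [301. 321.] 1309 [ 0.356 -0.221  0.03 ]
scene watch_loupe 0.8 [358. 241.] 242 [ 0.644 -0.178  0.03 ]
scene watch_loupe 0.53 [333. 264.] 1351 [ 0.533 -0.177  0.03 ]
scene masking_tape 0.67 [251. 190.] 528 [0.635 0.181 0.03 ]
scene pigment_j
[... 1510 characters left out ...]
2 -0.162  0.03 ]
{'t': 1.5, 'joints': array([ 1.14859626e+00,  1.30426288e-01,  1.48819324e+00, -1.84160460e-05,
        1.52300911e+00, -8.54161552e-02]), 'qd': array([-0.00034959, -0.0008207 , -0.00063972,  0.00123221,  0.00054921,
       -0.00030075]), 'joint_efforts': array([ 7.41100048e-04, -5.69316638e+01, -5.00842631e+01, -1.77116299e-04,
        1.73279052e-03,  3.75394188e-05]), 'tcp_pos': array([0.19826684, 0.56629946, 0.30388022]), 'orientation': array([ 8.15614051e-01,  5.78596335e-01, -1.08502760e-05,  1.70504889e-05]), 'ft_force': array([ 0.76940483, -0.0070581 ,  0.09738694]), 'wrist_torque': array([-0.08536805,  0.00158916,  0.0034852 ]), 'gripper_width': 0.08535690217189247}
```

```bash
python3 -c "
import cv2,numpy as np
s=cv2.imread('pics/scene1.png')[140:360,110:410];t=cv2.imread('pics/top1.png')[120:310,130:430]
cv2.imwrite('pics/m1.png',np.vstack([cv2.resize(s,None,fx=2,fy=1.6/1.2),cv2.resize(t,None,fx=2,fy=1.6/1.2)]))
cv2.imwrite('pics/a.png',cv2.resize(s,None,fx=2.6,fy=2.6,interpolation=2))
cv2.imwrite('pics/b.png',cv2.resize(t,None,fx=2.6,fy=2.6,interpolation=2))
"
```

```text
(no output)
```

View pics/a.png

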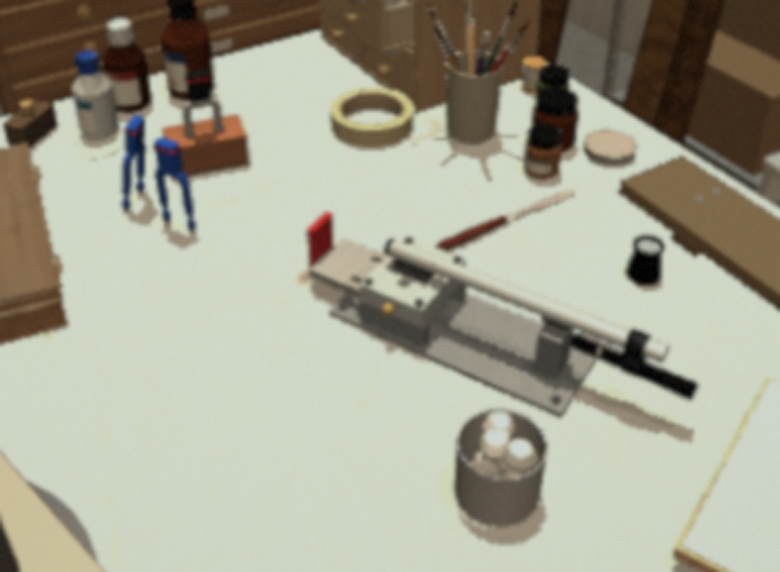

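View pics/b.png

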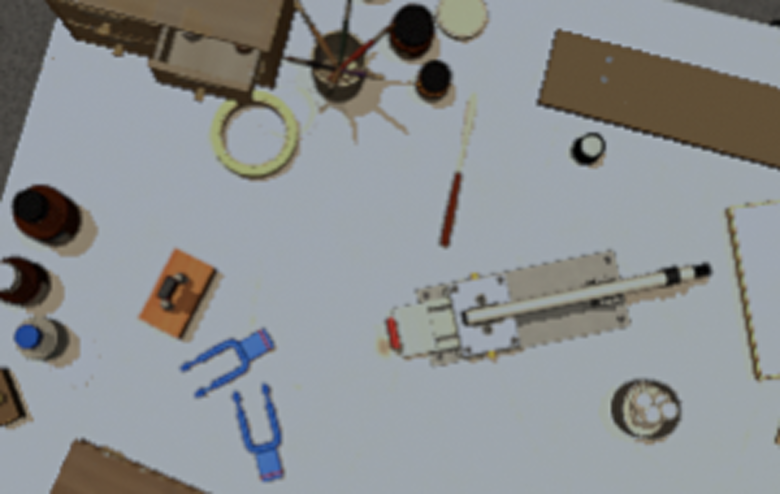

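The bare steel U-bolt stands in the block at scene pixel (187,184) and top pixel (196,232). The two blue ones, at scene (162,199) and (173,205), are look-alikes. The clamp's tab is at top (281,248), and its butt is at about (309,242). I'll go above the block for a close look.

```bash
cat > s2.py <<'E'
from h import *
robot.move_to([0.485,0.295,0.30],q(np.radians(61)))
p=robot.camera("wrist");cv2.imwrite("pics/w1.png",p["frame"])
c,d=ray(p,(256,192));print(c,d)
import pickle;pickle.dump({k:p[k] for k in("mtx","D","rvec","tvec")},open("w1.pkl","wb"))
for l in("ubolt_grip","ubolt","block"):
    for r in robot.regions_of(p,l)[:2]:
        if r["score"]>.2:
            y,x=np.nonzero(r["mask"]);print(l,r["score"],np.round(r["xy"]),r["mask"].sum(),cv2.minAreaRect(np.c_[x,y].astype(np.float32)))
s=robot.read_state();print(s["t"],s["tcp_pos"],s["joints"])
cv2.imwrite("pics/w1b.png",cv2.resize(p["frame"],None,fx=1.5,fy=1.5))
E
python3 s2.py
```

```text
[0.4137789  0.33741351 0.37226601] [ 0.30166147 -0.15692319 -0.94068196]
ubolt_grip 0.94 [117.  72.] 1950 ((128.00001525878906, 78.50000762939453), (99.70205688476562, 37.47665786743164), 45.0)
ubolt_grip 0.64 [186. 137.] 1447 ((193.29177856445312, 125.43907928466797), (37.48850631713867, 88.23796081542969), 30.343246459960938)
ubolt 0.8 [120.  71.] 1960 ((127.75001525878906, 79.25), (100.40916442871094, 37.47665786743164), 45.0)
ubolt 0.62 [187. 132.] 1803 ((193.25131225585938, 125.13008117675781), (39.5948600769043, 89.45285034179688), 30.379125595092773)
block 0.97 [262. 157.] 2885 ((265.5, 161.0), (82.0, 45.0), 90.0)
block 0.61 [378.  51.] 3017 ((376.39349365234375, 52.955631256103516), (50.258975982666016, 77.2378158569336), 67.61986541748047)
3.1667 [0.48448984 0.29592986 0.3000143 ] [ 4.57954226e-01  4.51878216e-02  1.58549131e+00  1.27324404e-04
  1.51088765e+00 -6.08354660e-01]
```

View pics/w1b.png

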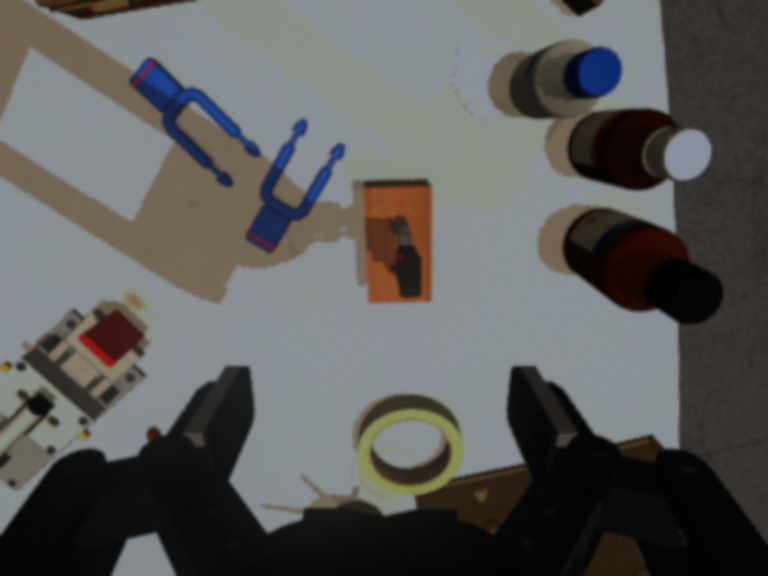

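```bash
cat > s3.py <<'E'
from h import *
import pickle
p=pickle.load(open("w1.pkl","rb"))
C=[at_z(p,np.array(u)/1.5,.04) for u in((366,185),(430,183),(432,301),(369,302))]
C=np.array(C);print(C.round(4),C.mean(0))
L=(C[2]+C[3]-C[0]-C[1])/2;W=(C[1]+C[2]-C[0]-C[3])/2
print(np.linalg.norm(L),np.degrees(np.arctan2(L[1],L[0])),np.linalg.norm(W),np.degrees(np.arctan2(W[1],W[0])))
im=cv2.imread("pics/w1.png")
g=cv2.resize(im[115:210,235:300],None,fx=6,fy=6,interpolation=2)
b=C.mean(0)
for z,col in((.1165,(0,255,0)),(.0995,(255,255,0)),(.0825,(0,255,255))):
    for a in(-.013,.013):
        for s in(-.0065,.0065):
            X=np.r_[b[:2],z]+a*L/np.linalg.norm(L)+s*W/np.linalg.norm(W)
            u=(proj(p,X)[0]-[235,115]+.5)*6;cv2.circle(g,tuple(int(v) for v in u),3,col,-1)
cv2.imwrite("pics/g1.png",g)
E
python3 s3.py
```

```text
[[0.444  0.3089 0.04  ]
 [0.4653 0.3505 0.04  ]
 [0.5483 0.31   0.04  ]
 [0.5249 0.2659 0.04  ]] [0.49564306 0.30882907 0.04      ]
0.09199118042852211 -26.995219998825345 0.04829181521096975 62.44292859160847
```

View pics/g1.png

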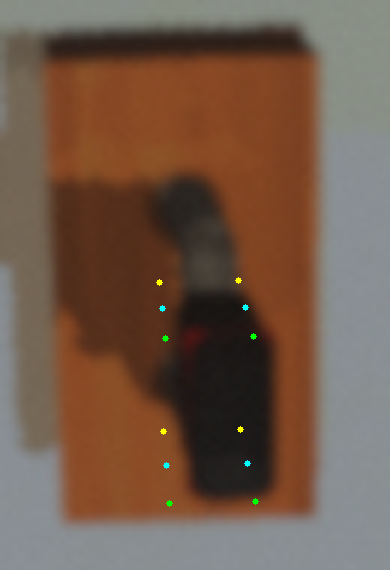

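```bash
cat > s4.py <<'E'
from h import *
import pickle
p=pickle.load(open("w1.pkl","rb"))
g=at_z(p,np.array([235+231/6-.5,115+418/6-.5]),.1165);print("grip",g)
Q=q(np.radians(62.5))
robot.servo_line([g[0],g[1],.22],velocity=.15,attitude=Q)
print(robot.servo_line([g[0],g[1],.156],velocity=.1,max_force=10),robot.read_state()["tcp_pos"])
robot.close(80)
s=robot.read_state();print(s["gripper_width"],s["ft_force"],s["tcp_pos"])
f0=s["ft_force"]
robot.servo_line([g[0],g[1],.30],velocity=.1)
s=robot.read_state();print(s["gripper_width"],s["ft_force"],s["tcp_pos"])
p=robot.camera("top");m=at_z(p,(316.5,242.3),.05);print("plate est",m)
robot.move_to([m[0]+.03,m[1]+.006,.30],q(np.radians(101.3)))
w=robot.camera("wrist");cv2.imwrite("pics/w2.png",w["frame"])
pickle.dump({k:w[k] for k in("mtx","D","rvec","tvec")},open("w2.pkl","wb"))
cv2.imwrite("pics/w2b.png",cv2.resize(w["frame"],None,fx=1.5,fy=1.5,interpolation=2))
s=robot.read_state();print(s["t"],s["tcp_pos"],s["joints"],s["gripper_width"])
E
python3 s4.py
```

```text
grip [0.49663235 0.31169031 0.1165    ]
False [0.49700534 0.31189157 0.15664972]
0.011288507693955206 [-5.98056567 -8.49155156  7.72568012] [0.49603201 0.31027313 0.15621086]
0.011734951426692385 [ 0.1178393  -0.51085397 -0.90986252] [0.49633337 0.31153768 0.29903304]
plate est [ 0.46171362 -0.04130402  0.05      ]
8.3417 [ 0.49192001 -0.03453724  0.29999131] [-1.74292858e-01 -1.60555417e-01  1.78331717e+00  3.10912597e-04
  1.51879776e+00 -1.94269124e+00] 0.011764258529412685
```

View pics/w2b.png

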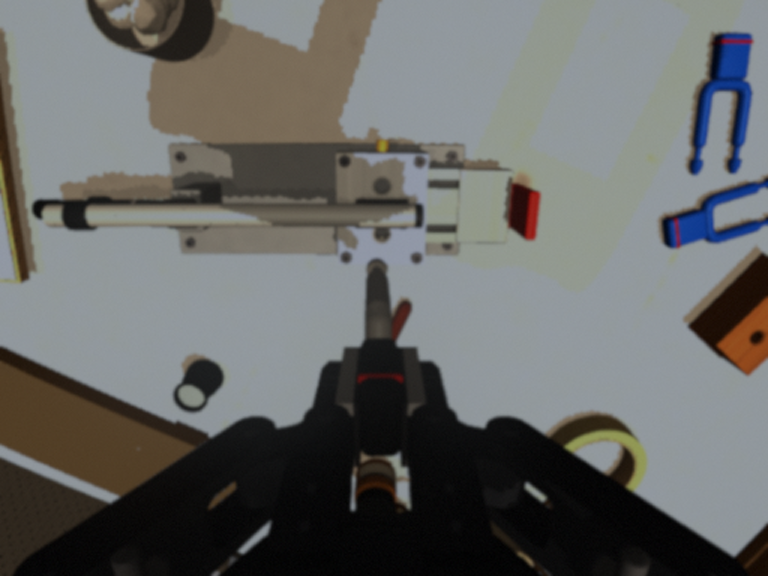

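The U-bolt is held (grip 11.8 mm wide). The plate holes show at about (381,186) and (381,233), and the near leg tip at about (376,267). I'll enlarge the area to refine these.

```bash
python3 -c "
import cv2
im=cv2.imread('pics/w2.png')[95:245,205:355]
cv2.imwrite('pics/w2c.png',cv2.resize(im,None,fx=4,fy=4,interpolation=2))"
```

```text
(no output)
```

View pics/w2c.png

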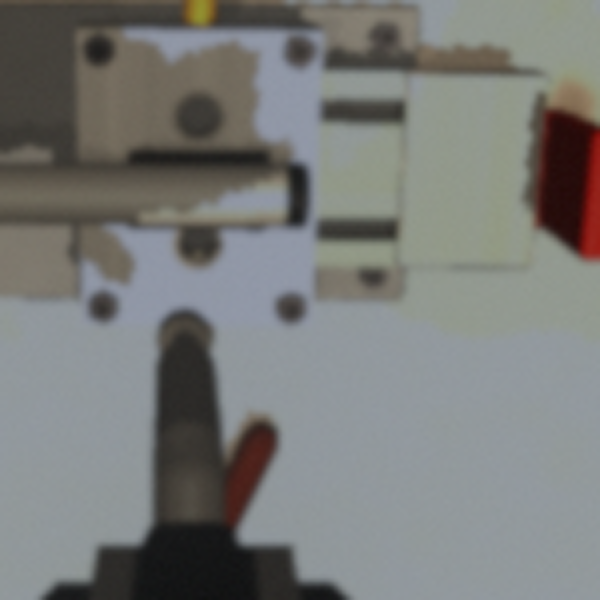

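```bash
cat > s5.py <<'E'
from h import *
import pickle
p=pickle.load(open("w2.pkl","rb"))
o=lambda x,y:np.array([205+(x+.5)/4-.5,95+(y+.5)/4-.5])
c=lambda u:((u-[205,95]+.5)*4-.5).round(0)
h1,h2=at_z(p,o(199,117),.05),at_z(p,o(199,241),.05)
print(h1,h2,"d",np.linalg.norm(h1-h2),"yaw",np.degrees(np.arctan2(*(h2-h1)[1::-1])),(h1+h2)/2)
b=[at_z(p,o(*u),.05) for u in((99,49),(300,50),(290,307),(103,307))];b=np.array(b)
print("bolts mid",b.mean(0)); v=b[1]-b[0];w=b[2]-b[3];print([np.degrees(np.arctan2(k[1],k[0])) -90 for k in(b[0]-b[1],b[3]-b[2])],[np.degrees(np.arctan2(k[1],k[0])) for k in(b[2]-b[1],b[3]-b[0])],np.linalg.norm(v),np.linalg.norm(b[2]-b[1]))
e=[at_z(p,o(*u),z) for u,z in(((297,195),.068),)];print("butt",e)
t1,t2=at_z(p,o(300,195),.068),at_z(p,o(0,193),.068);print("tube yaw",np.degrees(np.arctan2(*(t1-t2)[1::-1]))-90)
T=np.array([ 0.49192001,-0.03453724,0.29999131]);x=np.array([np.cos(np.radians(101.3)),np.sin(np.radians(101.3)),0]);y=np.array([x[1],-x[0],0])
for d in(.148,.142,.136,.127): print(d,[c(u) for u in proj(p,[T+s*y+[0,0,-d] for s in(-.017,)])], c(proj(p,T-.017*y-.005*y+[0,0,-d])[0]))
print(c(proj(p,T-.005*x-.017*y+[0,0,-.12])[0]),c(proj(p,T+.005*x-.017*y+[0,0,-.12])[0]))
E
python3 s5.py
```

```text
[ 0.45105235 -0.04052853  0.05      ] [ 0.48402468 -0.03392054  0.05      ] d 0.03362796840529953 yaw 11.332518607115157 [ 0.46753851 -0.03722453  0.05      ]
bolts mid [ 0.4681918  -0.03737936  0.05      ]
[np.float64(-169.00109467656313), np.float64(-168.7250494173245)] [np.float64(10.487981076319226), np.float64(10.815016062358007)] 0.05249831684606255 0.06981493909818066
butt [array([ 0.46334139, -0.01259299,  0.068     ])]
tube yaw 10.844197415279353
0.148 [array([189., 312.])] [189. 287.]
0.142 [array([189., 321.])] [189. 295.]
0.136 [array([189., 330.])] [189. 304.]
0.127 [array([189., 346.])] [189. 318.]
[159. 358.] [218. 358.]
```

```bash
cat > s6.py <<'E'
from h import *
import pickle
yaw=np.radians(101.0);x=np.array([np.cos(yaw),np.sin(yaw),0]);y=np.array([x[1],-x[0],0])
m=np.array([.4678,-.0373,0])-.001*y+.0004*x
robot.servo_line(m+[0,0,.245],velocity=.12,attitude=q(yaw))
robot.servo_line(m+[0,0,.212],velocity=.06,max_force=6)
w=robot.camera("wrist");cv2.imwrite("pics/w3.png",w["frame"])
t=robot.camera("scene");cv2.imwrite("pics/s3.png",t["frame"])
pickle.dump({k:w[k] for k in("mtx","D","rvec","tvec")},open("w3.pkl","wb"))
s=robot.read_state();print(s["t"],s["tcp_pos"],s["ft_force"],s["gripper_width"])
a=cv2.resize(w["frame"][60:260,180:350],None,fx=3,fy=3,interpolation=2);b=cv2.resize(t["frame"][180:310,210:310],(450,600),interpolation=2)[:600]
a=cv2.resize(w["frame"][100:250,190:310],(480,600),interpolation=2);b=cv2.resize(t["frame"][190:310,235:299],(320,600),interpolation=2)
cv2.imwrite("pics/w3c.png",np.hstack([a,b]))
E
python3 s6.py
```

```text
9.7917 [ 0.46703981 -0.03716626  0.21247367] [-0.8711225   0.55701896 -1.68127146] 0.011906104008671583
```

View pics/w3c.png

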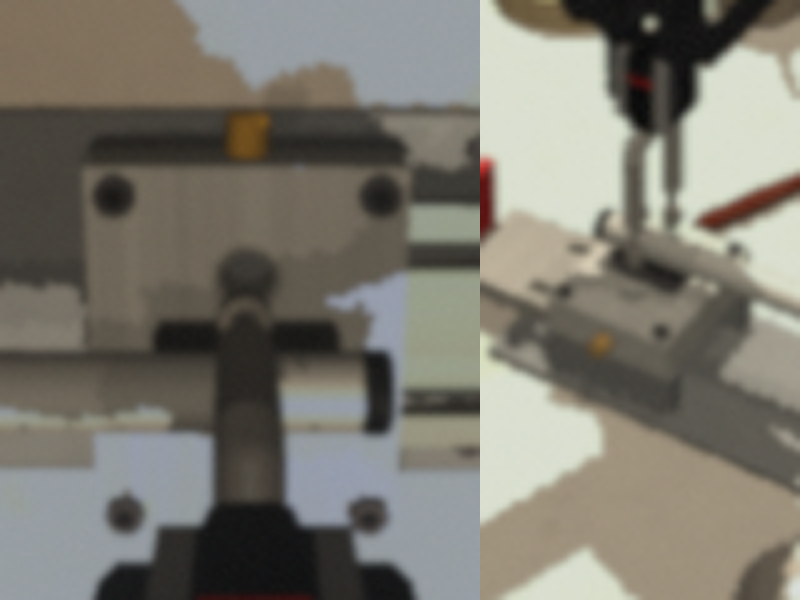

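```bash
cat > s7.py <<'E'
from h import *
import pickle
p=pickle.load(open("w3.pkl","rb"))
c=lambda X:((proj(p,X)-[190,100]+.5)*[4,4]-.5).round(0).tolist()
yaw=np.radians(101.0);x=np.array([np.cos(yaw),np.sin(yaw),0]);y=np.array([x[1],-x[0],0])
T=np.array([ 0.46703981,-0.03716626,0.21247367]);m=np.array([.4678,-.0373,.05])
print("hole",c(m-.017*y),"hole edges",c(m-.0225*y),c(m-.0115*y))
for d,r in((.148,.0022),(.142,.005),(.136,.005),(.136,.0025),(.127,.0025),(.127,.005)):
    print(d,c(T-.017*y+[0,0,-d]),"far",c(T-(.017+r)*y+[0,0,-d]),"near",c(T-(.017-r)*y+[0,0,-d]))
print("bolts",c([m-.035*y+.026*x*s for s in(-1,1)]+[m+.035*y+.026*x*s for s in(-1,1)]))
o=lambda X,Y:np.array([190+(X+.5)/4-.5,100+(Y+.5)/4-.5])
B=np.array([at_z(p,o(*u),.05) for u in((113,195),(380,195),(126,514),(369,514))]);print(B,B.mean(0))
print("hole meas",at_z(p,o(247,275),.05)+.017*y)
E
python3 s7.py
```

```text
hole [[247.0, 277.0]] hole edges [[247.0, 251.0]] [[247.0, 304.0]]
0.148 [[248.0, 294.0]] far [[248.0, 283.0]] near [[248.0, 305.0]]
0.142 [[248.0, 303.0]] far [[248.0, 277.0]] near [[248.0, 329.0]]
0.136 [[248.0, 313.0]] far [[247.0, 286.0]] near [[248.0, 339.0]]
0.136 [[248.0, 313.0]] far [[247.0, 299.0]] near [[248.0, 326.0]]
0.127 [[247.0, 328.0]] far [[247.0, 314.0]] near [[247.0, 342.0]]
0.127 [[247.0, 328.0]] far [[247.0, 300.0]] near [[247.0, 355.0]]
bolts [[115.0, 190.0], [378.0, 190.0], [127.0, 510.0], [368.0, 510.0]]
[[ 0.43955648 -0.06973435  0.05      ]
 [ 0.42949802 -0.017915    0.05      ]
 [ 0.50815868 -0.05624544  0.05      ]
 [ 0.49811712 -0.00463193  0.05      ]] [ 0.46883258 -0.03713168  0.05      ]
hole meas [ 0.46729751 -0.03738485  0.05      ]
```

```bash
cat > s8.py <<'E'
from h import *
yaw=np.radians(101.0);x=np.array([np.cos(yaw),np.sin(yaw),0]);y=np.array([x[1],-x[0],0])
m=np.array([.4678,-.0373,0])-.002*y+.0004*x
robot.servo_line(m+[0,0,.212],velocity=.05)
f0=robot.read_state()["ft_force"]
for z in np.r_[.204:.1619:-.003]:
    st=robot.servo_line(m+[0,0,z],velocity=.03,max_force=12.5)
    s=robot.read_state();d=s["ft_force"]-f0
    print(round(z,4),st,s["tcp_pos"].round(4),"fx %.1f fy %.1f fz %.1f"%(d@y,d@x,d[2]),s["wrist_torque"].round(2))
    if st or np.hypot(d@x,d@y)>7: break
print(s["t"],s["gripper_width"])
E
python3 s8.py
```

```text
0.204 False [ 0.4655 -0.0372  0.2036] fx -0.8 fy 0.2 fz 0.0 [0.02 0.02 0.04]
0.201 False [ 0.4656 -0.0373  0.2008] fx 0.5 fy 0.6 fz 0.3 [-0.02  0.03  0.03]
0.198 False [ 0.4656 -0.0372  0.1977] fx -0.6 fy 0.7 fz 0.0 [-0.02 -0.05  0.  ]
0.195 False [ 0.4656 -0.0373  0.1947] fx -0.1 fy 0.5 fz 0.6 [0.01 0.01 0.02]
0.192 False [ 0.4656 -0.0373  0.1917] fx -0.8 fy 0.9 fz 0.4 [ 0.   -0.   -0.01]
0.189 False [ 0.4656 -0.0373  0.1887] fx -0.4 fy -0.2 fz 0.1 [0.   0.04 0.03]
0.186 False [ 0.4657 -0.0373  0.1858] fx -0.7 fy 0.5 fz -0.3 [ 0.08 -0.05 -0.01]
0.183 False [ 0.4658 -0.0373  0.1829] fx 0.2 fy -0.4 fz 0.5 [-0.08 -0.19 -0.03]
0.18 False [ 0.4658 -0.0374  0.1797] fx 1.0 fy -1.8 fz -1.2 [-0.23 -0.33 -0.06]
0.177 False [ 0.4655 -0.0372  0.1764] fx 1.2 fy -0.5 fz -2.2 [-0.1  -0.36  0.  ]
0.174 False [ 0.4656 -0.0372  0.1738] fx -0.8 fy 0.0 fz -0.3 [ 0.02 -0.02 -0.  ]
0.171 False [ 0.4656 -0.0373  0.1708] fx 0.4 fy -0.8 fz -0.1 [-0.04 -0.06 -0.03]
0.168 False [ 0.4657 -0.0373  0.1678] fx -1.8 fy -0.7 fz 0.0 [-0.1  -0.05  0.02]
0.165 False [ 0.4658 -0.0372  0.1648] fx 1.0 fy 0.2 fz -0.4 [-0.01 -0.31 -0.1 ]
0.162 False [ 0.4657 -0.0373  0.1615] fx 2.0 fy -0.2 fz -3.9 [-0.12 -0.54 -0.02]
13.9583 0.012206676508285101
```

```bash
cat > s9.py <<'E'
from h import *
yaw=np.radians(101.0);x=np.array([np.cos(yaw),np.sin(yaw),0]);y=np.array([x[1],-x[0],0])
m=np.array([.4678,-.0373,0])-.002*y+.0004*x
for z in np.r_[.1605:.1485:-.001]:
    robot_f=robot.read_state()["ft_force"][2]
    st=robot.servo_line(m+[0,0,z],velocity=.02,max_force=max(13.3-robot_f,3))
    s=robot.read_state();d=s["ft_force"]
    print(round(z,4),st,s["tcp_pos"].round(4),"fx %.1f fy %.1f fz %.1f"%(d@y,d@x,d[2]),s["wrist_torque"].round(2))
    if st or np.hypot(d@x,d@y)>8 or d[2]>12.3: break
print(s["t"],s["gripper_width"])
E
python3 s9.py
```

```text
0.1605 False [ 0.4658 -0.0373  0.1603] fx 2.1 fy -1.9 fz -3.8 [-0.15 -0.4  -0.05]
0.1595 False [ 0.4658 -0.0373  0.1595] fx 1.7 fy -0.5 fz -2.7 [-0.15 -0.34 -0.04]
0.1585 False [ 0.4659 -0.0373  0.1587] fx 0.6 fy -1.6 fz -0.6 [-0.12 -0.17  0.04]
0.1575 False [ 0.4661 -0.0373  0.1584] fx -2.2 fy -0.1 fz 8.2 [0.   0.48 0.01]
0.1565 False [ 0.4662 -0.0373  0.1581] fx -4.4 fy 2.2 fz 14.3 [ 0.13  0.98 -0.09]
15.2083 0.011782490795136743
```

```bash
cat > s10.py <<'E'
from h import *
import pickle
p=pickle.load(open("w2.pkl","rb"))
yaw=np.radians(101.0);x=np.array([np.cos(yaw),np.sin(yaw),0]);y=np.array([x[1],-x[0],0])
m=np.array([.4678,-.0373,0])
for u in((537,190),(537,238),(512,178),(512,228)):
    X=at_z(p,np.array(u)/1.5,.066)-m;print("tab z66: clamp x %.4f y %.4f"%(X@y,X@x))
T=robot.read_state()["tcp_pos"]
robot.servo_line([T[0],T[1],.1590],velocity=.02)
print(robot.read_state()["ft_force"])
robot.gripper_open()
robot.servo_line([T[0],T[1],.25],velocity=.15,max_force=6)
s=robot.read_state();print(s["t"],s["tcp_pos"],s["ft_force"])
w=robot.camera("wrist");t=robot.camera("scene");cv2.imwrite("pics/w4.png",w["frame"]);cv2.imwrite("pics/s4.png",t["frame"])
pickle.dump({k:w[k] for k in("mtx","D","rvec","tvec")},open("w4.pkl","wb"))
a=cv2.resize(w["frame"][60:260,180:400],(660,600),interpolation=2)[:,:460];a=cv2.resize(w["frame"][80:280,190:390],(480,480),interpolation=2);b=cv2.resize(t["frame"][190:310,220:300],(320,480),interpolation=2)
cv2.imwrite("pics/c4.png",np.hstack([a,b]))
tl=np.radians(40);X=y;Z=np.array([0,0,-np.cos(tl)])-x*np.sin(tl);Y=np.cross(Z,X)
for sg in(1,-1):
    Q=R.from_matrix(np.c_[sg*X,sg*Y,Z]).as_quat()
    for yy in(.11,.08,.03):
        tip=m+x*yy+[0,0,.05];print(sg,yy,robot.solve_ik(tip-.073*Z,Q))
E
python3 s10.py
```

```text
tab z66: clamp x -0.0172 y 0.1056
tab z66: clamp x 0.0162 y 0.1093
tab z66: clamp x -0.0250 y 0.0877
tab z66: clamp x 0.0092 y 0.0908
[-2.37588969  0.16473899  3.75649202]
16.9417 [ 0.4658349  -0.03727766  0.2490724 ] [-0.20232184 -0.58866177 -0.28100929]
1 0.11 [ 0.54074818  0.18411841  1.95831671 -0.6696168   1.33902822  0.62305864]
1 0.08 [ 0.48303046  0.15422044  1.99252196 -0.69207472  1.30516772  0.58699619]
1 0.03 [ 0.38154161  0.11208214  2.0394649  -0.72894221  1.24608748  0.52295336]
-1 0.11 [ 0.54074818  0.18411841  1.95831671 -0.6696168   1.33902822 -2.51853401]
-1 0.08 [ 0.48303046  0.15422044  1.99252196 -0.69207472  1.30516772 -2.55459647]
-1 0.03 [ 0.38154161  0.11208214  2.0394649  -0.72894221  1.24608748 -2.61863929]
```

View pics/c4.png

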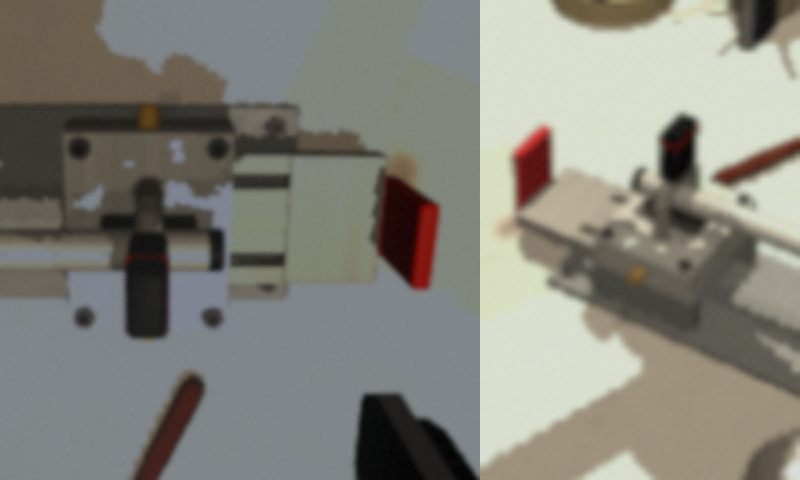

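```bash
cat > s11.py <<'E'
from h import *
yaw=np.radians(101.0);x=np.array([np.cos(yaw),np.sin(yaw),0]);y=np.array([x[1],-x[0],0])
m=np.array([.4678,-.0373,0])
tl=np.radians(30);Z=np.array([0,0,-np.cos(tl)])-x*np.sin(tl);Q=R.from_matrix(np.c_[y,np.cross(Z,y),Z]).as_quat()
P=lambda yc,z=.0445:m+x*yc+[0,0,z]-.073*Z   # yc of tip centre; contact corner 9.5 mm ahead
robot.close(40)
robot.move_to(P(.145,.14),Q)
robot.servo_line(P(.138),velocity=.12)
f0=robot.read_state()["ft_force"];print(robot.read_state()["t"])
yc=.118
print(robot.servo_line(P(yc),velocity=.06,max_force=6))
while yc>.064:
    yc-=.004
    st=robot.servo_line(P(yc),velocity=.03,max_force=6)
    s=robot.read_state();d=s["ft_force"]-f0
    print(round(yc,4),st,"act %.4f"%((s["tcp_pos"]+.073*Z-m)@x),"F %.1f lat %.1f z %.1f"%(d@x,d@y,d[2]))
    if st or d@x>6: break
print(s["t"]); np.save("f0.npy",f0)
E
python3 s11.py
```

```text
20.8
False
0.114 False act 0.1139 F 1.2 lat -0.4 z 1.0
0.11 False act 0.1099 F 1.2 lat 0.1 z 1.2
0.106 False act 0.1058 F -0.0 lat -0.0 z 0.4
0.102 False act 0.1017 F 1.7 lat 0.6 z 0.2
0.098 False act 0.0977 F 0.5 lat -0.4 z 1.2
0.094 False act 0.0937 F 1.1 lat 0.2 z -0.1
0.09 False act 0.0897 F 0.9 lat 0.1 z 0.1
0.086 False act 0.0857 F 0.5 lat 0.1 z 0.4
0.082 False act 0.0817 F 0.6 lat 0.5 z -0.0
0.078 False act 0.0779 F 1.2 lat -0.0 z 0.8
0.074 False act 0.0740 F 3.1 lat -0.7 z 2.1
0.07 True act 0.0709 F 0.0 lat -0.1 z 0.8
24.6083
```

```bash
cat > s12.py <<'E'
from h import *
s=robot.read_state();print(s["tcp_pos"],s["ft_force"]-np.load("f0.npy"))
t=robot.camera("scene");w=robot.camera("wrist")
a=cv2.resize(t["frame"][180:310,200:330],(560,560),interpolation=2);b=cv2.resize(w["frame"],(240,180))
o=np.zeros((560,800,3),np.uint8);o[:,:560]=a;o[:180,560:]=b
cv2.imwrite("pics/c5.png",o)
E
python3 s12.py
```

```text
[0.44719061 0.06810944 0.10750835] [-0.10930761  0.02760374  0.78617718]
```

View pics/c5.png

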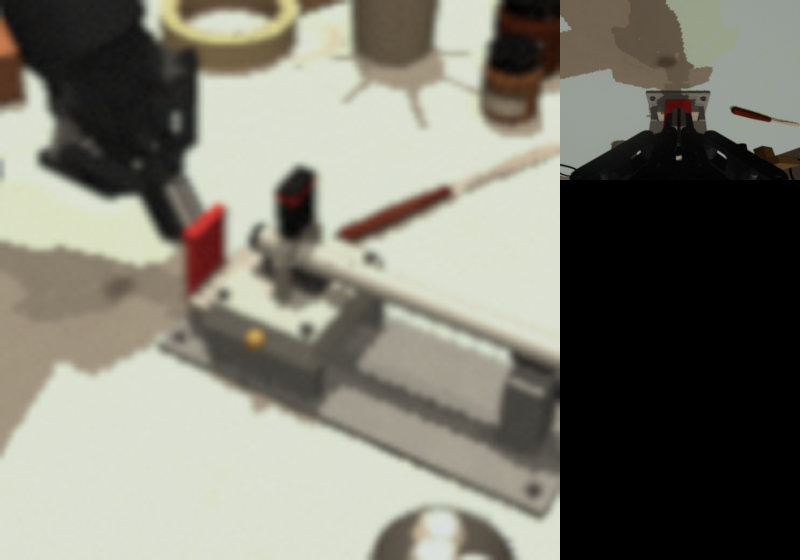

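The wedge is nearly in: the tab stands close to the plate and the fingertip touches it. I'll finish with a slow push at about 11 N.

```bash
cat > s13.py <<'E'
from h import *
yaw=np.radians(101.0);x=np.array([np.cos(yaw),np.sin(yaw),0]);y=np.array([x[1],-x[0],0])
m=np.array([.4678,-.0373,0]);tl=np.radians(30);Z=np.array([0,0,-np.cos(tl)])-x*np.sin(tl)
P=lambda yc,z=.0445:m+x*yc+[0,0,z]-.073*Z
f0=np.load("f0.npy");yc=.0709
def rd(n):
    s=robot.read_state();d=s["ft_force"]-f0
    print(n,"act %.4f"%((s["tcp_pos"]+.073*Z-m)@x),"F %.1f lat %.1f z %.1f"%(d@x,d@y,d[2]),s["t"]);return d@x
while yc>.058:
    yc-=.0005
    st=robot.servo_line(P(yc),velocity=.01,max_force=11.3)
    F=rd((round(yc,4),st))
    if st or F>10.6: break
robot.wait(.2);rd("wait")
E
python3 s13.py
```

```text
(0.0704, False) act 0.0706 F 4.4 lat -0.6 z -1.1 24.975
(0.0699, False) act 0.0703 F 6.0 lat -1.2 z -0.4 25.225
(0.0694, False) act 0.0701 F 8.2 lat -2.8 z -0.7 25.475
(0.0689, False) act 0.0699 F 9.6 lat -2.5 z -0.6 25.725
(0.0684, False) act 0.0695 F 11.5 lat -2.3 z 0.8 25.975
wait act 0.0695 F 11.7 lat -2.6 z 0.3 26.175
```

```bash
cat > s14.py <<'E'
from h import *
yaw=np.radians(101.0);x=np.array([np.cos(yaw),np.sin(yaw),0])
T=robot.read_state()["tcp_pos"]
robot.servo_line(T+.04*x,velocity=.06)
robot.servo_line(T+.06*x+[0,0,.15],velocity=.15)
s=robot.read_state();print(s["t"],s["ft_force"]-np.load("f0.npy"))
t=robot.camera("scene");u=robot.camera("top")
a=cv2.resize(t["frame"][140:340,140:400],(780,600),interpolation=2)
a=np.hstack([cv2.resize(t["frame"][180:320,210:370],(480,420),interpolation=2),cv2.resize(u["frame"][200:300,270:370],(320,420),interpolation=2)])
cv2.imwrite("pics/c6.png",a)
E
python3 s14.py
```

```text
28.1667 [0.66065481 0.53622412 0.93949044]
```

View pics/c6.png

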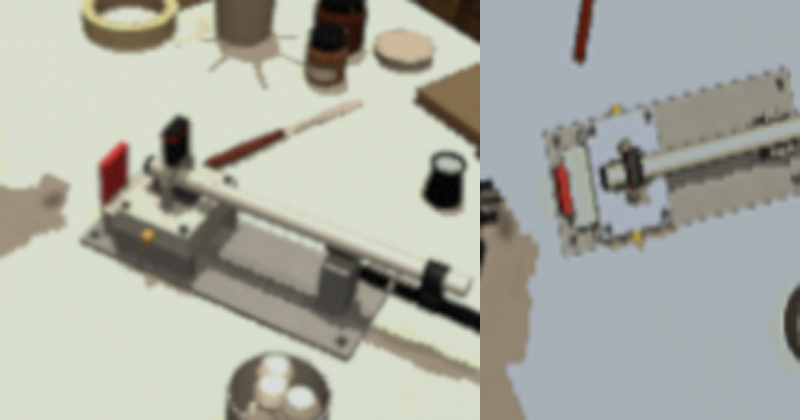

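The U-bolt stands upright over the tube at about (175,155). The red tab is pushed in, and the tube lies in its saddle and rest. The bystanders in view look unmoved and the arm is clear.

```bash
python3 -c "
from h import *
robot.hand_in();print(robot.read_state()['t'])"
```

```text
the job is handed in; nothing more can be done
the job is handed in; nothing more can be done
```

The tube is clamped and the job is handed in at about 28 s of robot time.

- **U-bolt:** I took the bare steel U-bolt out of the block by its black grip and passed it over the tube into both plate holes. Pressing it down met a hard stop at 14.3 N. That puts the crown at about 75 mm, the low end of the expected 75–78 mm.
- **Wedge:** I pushed the red tab in about 46 mm. The resistance climbed once it bit, and I stopped with 11.7 N held (the target was 10–13 N).
- **Last pictures:** The U-bolt stands upright, the tube lies in its saddle and rest, the bystanders in view look unmoved, and the robot is clear of everything.

**Less certain:**
- I only glimpsed the two plunger bumps between 3 mm steps, so being home rests on the hard stop and the height.
- An earlier 6 N guard stopped the wedge push and then read about 0 N. The final slow push showed a normal steady rise.
- I did not test the tube's tightness directly.
- The bystanders outside the final crops were not rechecked.

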